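# Take the blade off the tabletop cutter for washing

## Robot

A 7-joint arm with a two-finger parallel gripper is mounted at the origin on a cart in front of the work surface, level with it; the furniture and walls round the work are solid. World frame = base frame: x ahead of the robot, y to its left, z up, the work surface at z = 0. Lengths are in m, angles in rad, forces in N, time in s.
With the tool pointing down it reaches from about 0.35 to 0.9 m from the base axis. Payload 8.1 kg.
Tool frame: the origin (TCP) lies midway between the tips of the shut fingers; the grasp point (between the pads) lies behind it (arm.tcp_to_grasp is the z of the grasp point in the tool frame, in m); z points along the fingers, y is the line along which they close (so a half turn about z gives the same grasp; the last joint's range is limited). The gripper opens to 92 mm and grips with 3 to 60 N. Pads are 19 mm wide; open, the fingers measure 130 mm over their backs; the gripper's body (75 mm by 190 mm) begins 47 mm behind the grasp point.
Start: joints at [-1.431, 0.434, 0.025, 1.573, -0.012, 1.134, -0.075], TCP at [0.15, 0.607, 0.227] pointing down, gripper open.
Joint ranges: [-2.62, 2.62], [-0.44, 2.09], [-1.27, 1.32], [0.08, 2.57], [-1.32, 4.46], [0.12, 2], [-2.74, 2.74]. Speed limits (rad/s): [2.22, 2.22, 3.01, 3.01, 3.14, 3.14, 3.14].

## Interface

Orientations are given as a rotation vector (axis times angle).
In Python, from cell import readout, vision, arm gives the robot as it stands.
- The arm moves only by the tool carry_out, never from a script. Its argument "increments" is one flat list of numbers, 6 for each row, row after row: the shift along the world's x, y, z in mm, then the turn, a rotation vector about the world's x, y, z in rad. In form: [tx, ty, tz, wx, wy, wz, tx, ty, tz, wx, wy, wz, ...]. A call has 1 to 20 rows; each row shifts and turns the commanded pose from where the row before left it; what a row does not reach is not made up. A row lasts 1/8 s, in which the tool goes at most 62.5 mm and 10.7 degrees, less where a joint would pass 70% of its speed; a pose out of reach is approached as far as the arm can. A call with a gripper value outside its range is refused whole. "grip" is the closure, from 0 (fully open) to 1 (shut), set as the call begins (left out, the last holds). The fingers move at their own pace and stop on an object; "newtons" is the grip in N (left out, the last holds). Time passes only in rows, so rows that do not move let the fingers close. It gives the time, the measured TCP pose, the force, the opening and the grip force at its end, in the units of the state.
- readout.observe(): the state, without advancing time (a new reading comes with each control period).
- vision.get_image(name): name is "scene" or "top"; returns the picture (384x512x3 uint8, red, green, blue); there is no depth.
- vision.calibration(name): a dict with "fov_y" (degrees; the focal length in pixels is half the picture's height over the tangent of half this angle, whatever the lens; pixels are square), "cx", "cy" (the principal point, pixels), "pose" (4x4, takes a point from camera to world coordinates). Camera axes: x right, y up, looking along -z (the intrinsics and any distortion apply to the point x, -y, -z); pixel columns grow to the right and rows downward; lengths in m; the calibration is good to about 2 mm. A picture is of the moment at which its call begins. calibration takes no time and is no camera call.
- arm.sign_off(): hands the job in; it is judged then, once.
The state is a dict: "clock": time; "joints": joint angles; "dq": joint speeds; "joint_efforts": joint torques, N m; "position": TCP position; "ee_rot": TCP orientation; "force": force on the tool from outside, world axes, zero at the start; "ft_torque": the same for the moment, N m; "width": opening from 0.0 (shut) to 1.0 (fully open); "gripper_force": force on a finger pad.
Only numpy, scipy, OpenCV 4.12 (cv2) and the standard library are available. Lean on these libraries where they do the work, as an engineer would, in place of code of your own. Each camera call takes 0.05 s, during which the arm holds its last target. There are 200 camera calls.

## Task

Take the cutter's blade off for washing. First push the cutter's switch lever fully over to its far side (off). Then unscrew the grey hand nut, which has a left-hand thread and so undoes clockwise seen from above, and stand it upright on the small wooden board with its six-sided head up; after that lift the blade off the spindle by its white hub and stand it, wings down, beside the nut on the board. Do not disturb the other things on the table.

Things in the scene. Friction and masses are not known exactly. Their poses are not given: they have to be found in the camera images.
- cutter: tabletop food cutter, fixed: white housing 160 (its x) x 200 (its y) x 45 mm high; origin at the centre of its underside, x towards its far side, z up. The spindle stands at x 0, y +40 mm; the switch block (25 mm high) at x 0, y -62 mm
- spindle_top (a point): top of the fixed vertical steel spindle, 123 mm above the table; its thread reaches 15 mm from its axis. The blade's hub stands round the spindle on a boss 53 mm above the table; the hand nut stands on the hub, its underside 103 mm above the table. Hub and nut have 1.5 mm of play sideways
- switch (a joint): toggle lever of the cutter's switch: 0 leaning fully to the cutter's -x side (running), 1.0 rad leaning fully to its +x side (off). Light (about 1 N at the tip), stays where it is left
- switch_tip (a point): centre of the black ball (26 mm across) on the end of the switch lever; the lever is 60 mm long and pivots about the cutter's y axis at x 0, y -62 mm, 67 mm above the table: the ball is 120 mm above the table at either end, 127 mm midway, and travels from x -29 to +29 mm
- nut_grip (a point): centre of the six-sided head of the grey hand nut that holds the blade on the spindle; head 30 mm across flats, 36 high, two of its flats facing the nut's +y and -y. The point is 46 mm above the nut's underside, 18 mm below its top; under the head is a ribbed round skirt 40 mm across, its top 18 mm below the point
- nut: the hand nut, 64 mm high, 70 g; origin at the centre of its underside, z up. Short LEFT-HAND thread: its yaw relative to the cutter's yaw is -0.44 to -0.70 rad at the start; turned clockwise from above it is free at -2.5 and stops at -2.9, and between these lifts straight off. It need not rise while turning (1 mm play). The other way it soon stops, locked
- blade_hub (a point): centre, half-way up, of the blade's white hub: a tube 42 mm outside, 32 mm bore, 50 mm high. Once the nut is off the blade is loose on the spindle and must be raised 71 mm to clear it
- blade: the blade: hub with two flat steel wings near its foot (106 mm tip to tip, 20 mm wide, 6 to 10 mm above its underside), 120 g; origin at the centre of the underside, z up
- board_top (a point): small wooden board lying on the table, fixed, 115 (its x) x 190 (its y) x 12 mm; the point is the centre of its top face
- tape: roll of packing tape lying flat, 83 mm across, 24 high; bystander, origin at the centre of its underside
- pen: marker pen lying flat, 130 mm long, 17 wide; bystander, origin at the centre of its underside
- plums_b: clear cup of plums on the left, 113 mm across, 52 high; bystander, origin at the centre of its underside
Mind the look-alikes: they are no part of the job. Leave any red look-alike of the blade alone.

How it is judged:
On the way, in this order (a step that is already met when the one before it is completed fails the run):
1. the switch lever is pushed fully over to the cutter's far side (value of joint switch above 0.85 rad), for 0.1 s.
2. the nut is unscrewed and lifted clear of the spindle (z of nut_grip in the frame of cutter above 0.175 m), for 0.05 s.
3. the nut stands upright on the board, let go (x of nut_grip in the frame of board_top between -0.055 and 0.055 m and y of nut_grip in the frame of board_top between -0.093 and 0.093 m and z of nut_grip in the frame of board_top between 0.04 and 0.052 m and angle between nut_grip's own z axis and vertical below 0.15 rad and contact force between the fingers and nut below 0.1 N), for 0.2 s.
4. the blade is lifted clear of the spindle (z of blade_hub in the frame of cutter above 0.149 m), for 0.05 s.
At the end, for the whole second after the job is handed in: Switch over 0.85 rad; nut (head up) and blade (wings down) stand on the board, upright within 0.15 rad, at its top within 6 mm, centres within 55 mm of the board's centre across and 93 mm along, released and at rest; no bystander moved over 30 mm (value of joint switch above 0.85 rad and x of nut_grip in the frame of board_top between -0.055 and 0.055 m and y of nut_grip in the frame of board_top between -0.093 and 0.093 m and z of nut_grip in the frame of board_top between 0.04 and 0.052 m and angle between each of nut_grip, blade_hub's own z axis and vertical below 0.15 rad and x of blade_hub in the frame of board_top between -0.055 and 0.055 m and y of blade_hub in the frame of board_top between -0.093 and 0.093 m and z of blade_hub in the frame of board_top between 0.019 and 0.031 m and linear speed of each of nut, blade below 0.03 m/s); the robot touches nothing.
It fails at once if the bystander tape is moved by more than 30 mm (distance of tape from where it was at the start of the episode above 0.03 m).
It fails at once if the bystander pen is moved by more than 30 mm (distance of pen from where it was at the start of the episode above 0.03 m).
It fails at once if the bystander plums_b is moved by more than 30 mm (distance of plums_b from where it was at the start of the episode above 0.03 m).
It also fails if it takes over 67 s, if anything falls off the work surface, if the arm or the gripper's body presses on something with over 40 N, if the wrist force passes 120 N, or if a joint passes its speed limit or range.

## Working session

There is one attempt and no reset: what is moved stays moved. The work goes in short steps, Python scripts to look and compute and a tool call to move; the robot and the scene stay as the last step left them, time stands still between calls to the robot, and variables do not carry over. Pictures are saved under pics/ and viewed, at most 10 in all, crops included, and the job is handed in when it is done.

Besides the shell and the picture viewer there is one more tool, called after "Call:" as name(argument=value, ...), one argument or row to a line, values as JSON. carry_out: Moves the arm, as the interface text tells. Its arguments: {"type":"object","properties":{"increments":{"type":"array","items":{"type":"number"}},"grip":{"type":"number"},"newtons":{"type":"number"}},"required":["increments"]}

```bash
mkdir -p pics; ls; python3 - <<'E'
from cell import readout, vision, arm
import cv2
for n in("scene","top"):
    im=vision.get_image(n); cv2.imwrite(f"pics/{n}0.png",cv2.resize(im[...,::-1],(800,600),interpolation=cv2.INTER_CUBIC)); cv2.imwrite(f"raw_{n}.png",im[...,::-1])
    c=vision.calibration(n); print(n,c)
print(readout.observe(), arm.tcp_to_grasp)
E
```

```text
pics
scene {'fov_y': 42.066564977296025, 'cx': 257.63034145942225, 'cy': 188.04443138897923, 'pose': array([[-0.74395875,  0.35313993, -0.56728967, -0.1776998 ],
       [-0.6681592 , -0.40508624,  0.62407405,  0.84620044],
       [-0.00941577,  0.84332516,  0.53732115,  0.82009706],
       [ 0.        ,  0.        ,  0.        ,  1.        ]])}
top {'fov_y': 44.7586088427132, 'cx': 264.9422754600031, 'cy': 195.0710954268001, 'pose': array([[ 0.03322536,  0.97859107, -0.20311473,  0.26222971],
       [-0.99944581,  0.03294622, -0.00475628,  0.05512962],
       [ 0.00203741,  0.2031602 ,  0.97914339,  1.3501047 ],
       [ 0.        ,  0.        ,  0.        ,  1.        ]])}
{'clock': 0.1, 'joints': array([-1.43059501,  0.43517565,  0.02496136,  1.57399859, -0.01159885,
        1.13398918, -0.07510568]), 'dq': array([ 0.00027719, -0.00052253, -0.00144243, -0.00213815, -0.00160641,
        0.0010368 ,  0.00080489]), 'joint_efforts': array([ 3.32886302e-03, -6.69122601e+01,  9.87916589e-01, -3.15145361e+01,
       -6.05458044e-02,  3.74749163e-02,  7.26158487e-05]), 'position': array([0.15019972, 0.60621631, 0.22601233]), 'ee_rot': array([-3.80548413e-01, -3.11841124e+00,  2.23850059e-03]), 'force': array([-1.47019882, -0.27444582, -0.07928863]), 'ft_torque': array([0.02365324, 0.02636784, 0.01392219]), 'gripper_force': 0.0, 'width': 1.000651099248625} -0.0188
```

View pics/scene0.png

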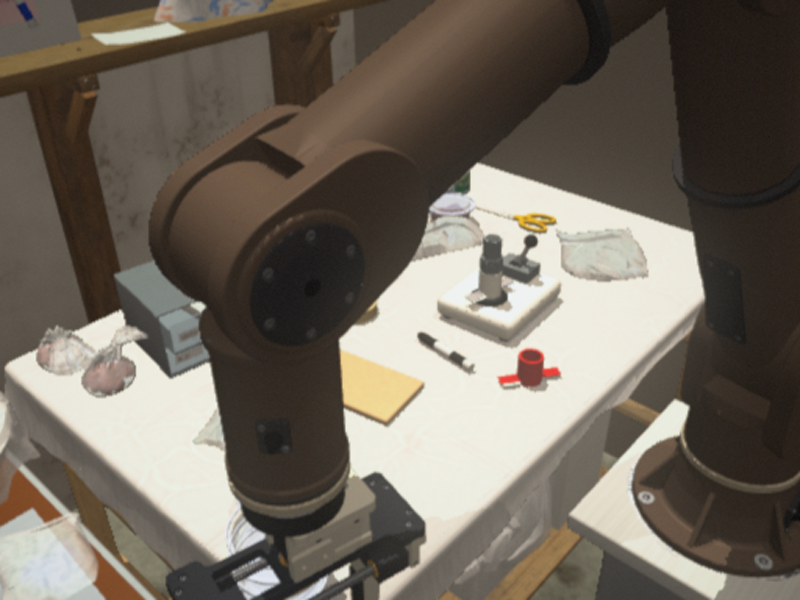

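View pics/top0.png

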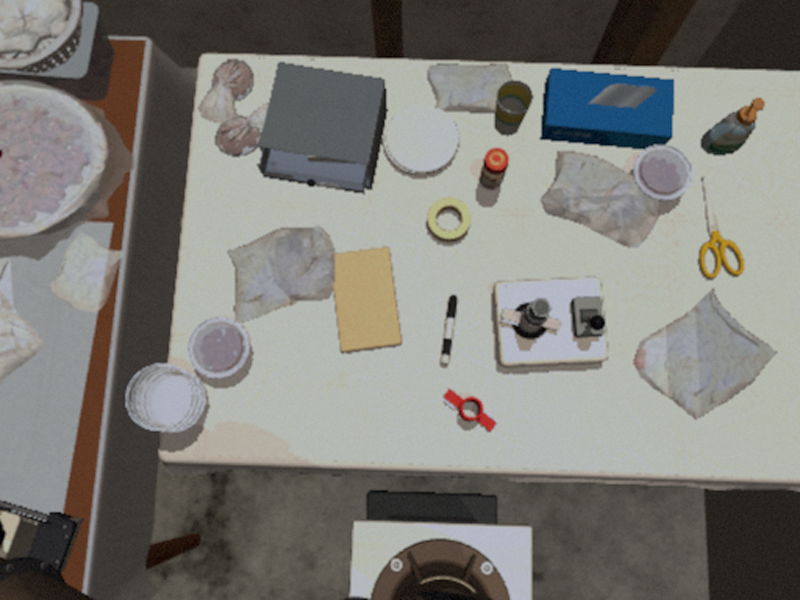

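The top view shows the cutter at about (550,322), with the nut at (540,308), lever ball (597,322) and switch block (588,316). The board is at (367,300), the pen at (449,330), the tape at (449,219) and the plums cup at (219,348). The red blade look-alike at (470,410) is to be left alone, because the real blade is the one with the white hub under the grey nut on the cutter. I'll confirm with an enlarged crop.

```bash
python3 - <<'E'
import cv2,numpy as np
im=cv2.imread("raw_top.png")
a=cv2.resize(im[170:242,308:396],None,fx=9,fy=8.3,interpolation=cv2.INTER_CUBIC)
a=cv2.resize(im[172:240,310:394],(792,594)[:2] if 0 else (756,600)[:2],interpolation=cv2.INTER_CUBIC) if 0 else cv2.resize(im[174:238,312:394],None,fx=9,fy=9,interpolation=cv2.INTER_CUBIC)
print(a.shape)
cv2.imwrite("pics/c1.png",a)
E
cat > h.py <<'E'
import numpy as np,cv2
from cell import readout, vision, arm
def ray(n,u,v):
    c=vision.calibration(n); f=192/np.tan(np.radians(c["fov_y"]/2)); P=c["pose"]
    d=P[:3,:3]@np.array([(u-c["cx"])/f,-(v-c["cy"])/f,-1]); return P[:3,3],d
def at(n,u,v,z):
    o,d=ray(n,u,v); return (o+d*(z-o[2])/d[2]).round(4)
def proj(n,p):
    c=vision.calibration(n); f=192/np.tan(np.radians(c["fov_y"]/2)); P=c["pose"]
    q=P[:3,:3].T@(np.array(p)-P[:3,3]); return np.array([c["cx"]+f*q[0]/-q[2], c["cy"]-f*q[1]/-q[2]]).round(2)
E
```

```text
(576, 738, 3)
```

View pics/c1.png

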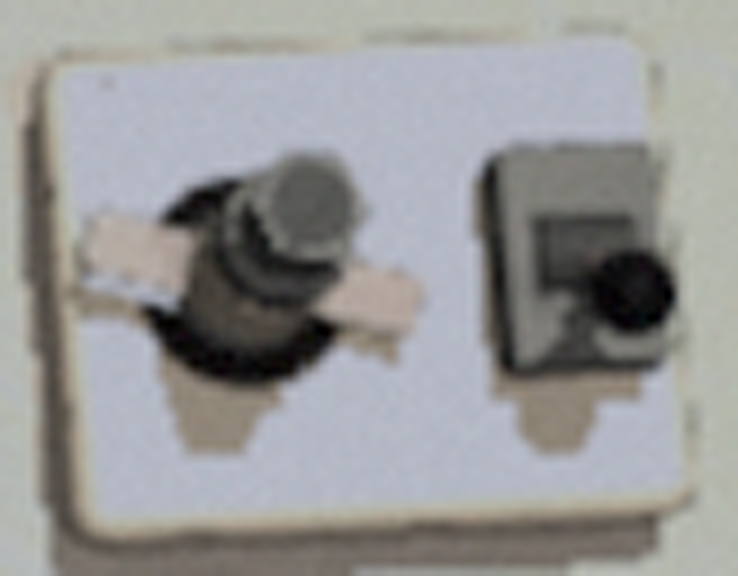

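```bash
python3 - <<'E'
from h import *
from scipy.optimize import least_squares
U=lambda p:(312+(p[0]+.5)/9-.5,174+(p[1]+.5)/9-.5)
cor=[U(p) for p in [(48,60),(648,35),(692,503),(80,535)]]
W=[at("top",*p,0.045) for p in cor];print(W)
# model corners: image up=+x(far), left=+y
m=np.array([[.08,.1],[.08,-.1],[-.08,-.1],[-.08,.1]])
R=lambda a:np.array([[np.cos(a),-np.sin(a)],[np.sin(a),np.cos(a)]])
s=least_squares(lambda q:((R(q[2])@m.T).T+q[:2]-np.array(W)[:,:2]).ravel(),[.55,-.2,0])
q=s.x;print("cutter",q,(s.fun*1e3).round(1))
print("spindle",q[:2]+R(q[2])@[0,.04],"nuttop",at("top",*U((310,200)),.167),"ball",at("top",*U((634,292)),.12),"pred ball",q[:2]+R(q[2])@[-.029,-.062])
# board corners from 800 pic
s8=1.5625
V=lambda p:((p[0]+.5)/s8-.5,(p[1]+.5)/s8-.5)
B=np.array([at("top",*V(p),.012) for p in [(333,255),(389,247),(401,343),(341,352)]]);print(B)
mb=np.array([[.095,0],[.095,0]])
mb=np.array([[.0575,.095],[.0575,-.095],[-.0575,-.095],[-.0575,.095]])
for L in (mb,mb[:,::-1]*[1,1]):
    pass
print("board c",B.mean(0),"sides",np.linalg.norm(np.diff(B,axis=0,append=B[:1]),axis=1))
for n,p,z in [("pen",(449,330),.01),("penT",(453,297),.01),("penB",(445,362),.01),("tape",(449,219),.02),("red",(470,410),.05),("bottle",(494,165),.05),("plumsR",(663,172),.05)]: print(n,at("top",*V(p),z))
E
```

```text
[array([ 0.5816, -0.0865,  0.045 ]), array([ 0.5963, -0.2785,  0.045 ]), array([ 0.4458, -0.2895,  0.045 ]), array([ 0.4294, -0.0981,  0.045 ])]
cutter [ 0.513275   -0.18815     0.07845617] [ 3.6  4.3  4.6 -3.1 -4.4 -4.6 -3.7  3.4]
spindle [ 0.51013997 -0.14827304] nuttop [ 0.5129 -0.1491  0.167 ] ball [ 0.498  -0.2537  0.12  ] pred ball [ 0.4892235  -0.25223218]
[[0.6319 0.2193 0.012 ]
 [0.6512 0.1135 0.012 ]
 [0.4672 0.0838 0.012 ]
 [0.4466 0.1942 0.012 ]]
board c [0.549225 0.1527   0.012   ] sides [0.10754594 0.18638157 0.11230548 0.18699225]
pen [ 0.495  -0.0047  0.01  ]
penT [ 0.5582 -0.0108  0.01  ]
penB [0.4347 0.0013 0.01  ]
tape [0.7083 0.0008 0.02  ]
red [ 0.3457 -0.0435  0.05  ]
bottle [ 0.8085 -0.0808  0.05  ]
plumsR [ 0.8053 -0.4012  0.05  ]
```

Call:
carry_out(
  increments=[30,-36,2,0,0,-0.0625,30,-36,2,0,0,-0.0625,30,-36,2,0,0,-0.0625,30,-36,2,0,0,-0.0625,30,-36,2,0,0,-0.0625,30,-36,2,0,0,-0.0625,30,-36,2,0,0,-0.0625,30,-36,2,0,0,-0.0625,30,-36,2,0,0,-0.0625,30,-36,2,0,0,-0.0625,-4,-50,0,0,0,-0.0625,-4,-50,0,0,0,-0.0625,-4,-50,0,0,0,-0.0625,-4,-50,0,0,0,-0.0625,-4,-50,0,0,0,-0.0625,-4,-50,0,0,0,-0.0625,-4,-50,0,0,0,-0.0625,-4,-50,0,0,0,-0.0625,-4,-50,0,0,0,-0.0625,-4,-50,0,0,0,-0.0625],
  grip=1,
  newtons=20,
)

```text
clock: 2.6
position: [0.4099, -0.2547, 0.2467]
ee_rot: [-2.135, -2.305, -0.001]
force: [0.6, 0.7, -0.4]
width: 0.006
gripper_force: 0.0
```

```bash
python3 - <<'E'
from h import *
im=vision.get_image("scene")[...,::-1]; cv2.imwrite("raw_scene1.png",im)
v=[proj("scene",(0.51,-.149,.1)),proj("scene",(.55,.15,.012)),proj("scene",(.41,-.255,.12))];print(v)
x,y=120,110
cv2.imwrite("pics/s1.png",cv2.resize(im[110:260,180:380],None,fx=4,fy=4,interpolation=cv2.INTER_CUBIC))
E
```

```text
[array([314.81, 174.22]), array([230.9 , 243.56]), array([366.71, 165.45])]
```

View pics/s1.png

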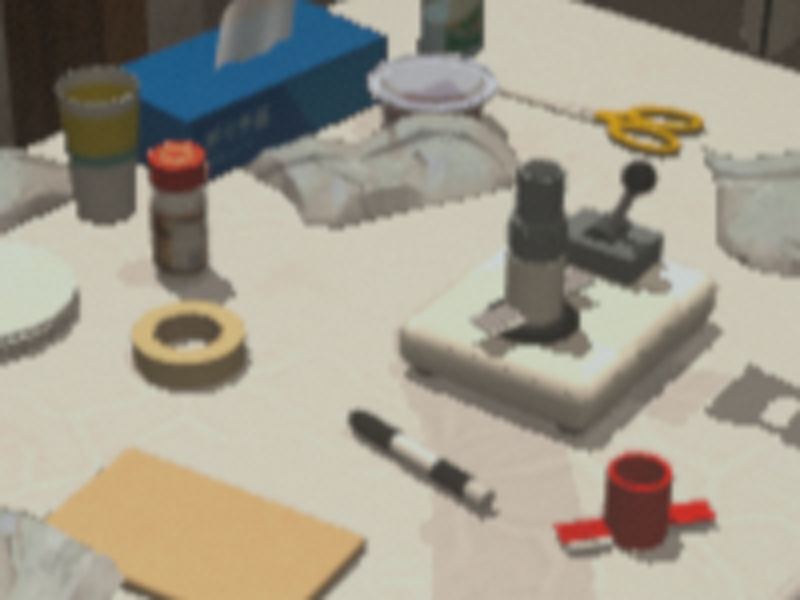

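The scene crop shows the nut top at (541,172), the lever ball at (639,178), the cutter's real blade under the nut, and the red look-alike at (640,500).

```bash
python3 - <<'E'
from h import *
def tri(a,b):
    (o1,d1),(o2,d2)=ray("top",*a),ray("scene",*b)
    d1/=np.linalg.norm(d1);d2/=np.linalg.norm(d2)
    t=np.linalg.lstsq(np.c_[d1,-d2],o2-o1,rcond=None)[0]
    return o1+d1*t[0],o2+d2*t[1]
T=lambda x,y:(312+(x+.5)/9-.5,174+(y+.5)/9-.5); S=lambda x,y:(180+(x+.5)/4-.5,110+(y+.5)/4-.5)
print(tri(T(310,200),S(541,172)),tri(T(634,292),S(639,178)))
print(at("scene",*S(541,172),.167),at("scene",*S(639,178),.12))
for p in [(135,448),(366,542)]: print(at("scene",*S(*p),.012))
E
```

```text
(array([ 0.51276939, -0.14904848,  0.16739443]), array([ 0.51372549, -0.14844881,  0.16749345])) (array([ 0.49695865, -0.25230089,  0.12566685]), array([ 0.49919904, -0.25098072,  0.12576487]))
[ 0.5142 -0.1492  0.167 ] [ 0.5048 -0.2601  0.12  ]
[0.6526 0.1138 0.012 ]
[0.4683 0.0867 0.012 ]
```

Call:
carry_out(
  increments=[0,0,-33,0,0,0,0,0,-33,0,0,0,0,0,-33,0,0,0,0,0,-33,0,0,0,0,0,0,0,0,0,20,0,0,0,0,0,20,1,0,0,0,0,16,1,0,0,0,0,14,1,0,0,0,0,14,1,0,0,0,0,12,1,0,0,0,0,8,0,0,0,0,0,0,0,0,0,0,0],
)

```text
clock: 4.28
position: [0.5148, -0.2481, 0.1146]
ee_rot: [2.132, 2.307, -0.0]
force: [0.8, 0.2, 0.3]
width: 0.008
gripper_force: 0.0
```

```bash
python3 - <<'E'
from h import *
s=readout.observe();print(s["position"],s["force"])
im=vision.get_image("top")[...,::-1]
a=cv2.resize(im[174:238,312:394],None,fx=6,fy=6,interpolation=cv2.INTER_CUBIC)
im=vision.get_image("scene")[...,::-1]
b=cv2.resize(im[140:204,290:344+16],None,fx=4,fy=6,interpolation=cv2.INTER_CUBIC)
cv2.imwrite("pics/p2.png",np.hstack([a,b]))
E
```

```text
[ 0.51482269 -0.2481455   0.11458853] [0.77058738 0.19889634 0.30405697]
```

View pics/p2.png

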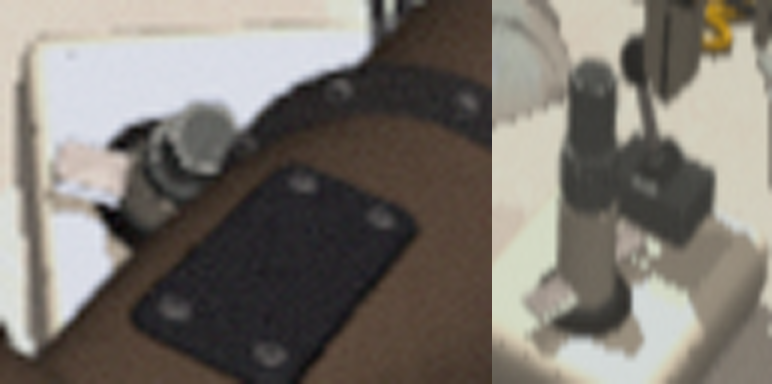

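The lever has been pushed across, with the ball now at (635,62). I'll press a little more until contact at the stop shows.

Call:
carry_out(
  increments=[3,0,0,0,0,0,2,0,0,0,0,0,0,0,0,0,0,0],
)

```text
clock: 4.75
position: [0.5193, -0.2483, 0.1147]
ee_rot: [-2.133, -2.306, 0.0]
force: [-0.3, -0.1, 0.8]
width: 0.005
gripper_force: 0.2
```

```bash
python3 - <<'E'
from h import *
print(at("scene",325.4,149.9,.121),readout.observe()["force"])
E
```

```text
[ 0.5496 -0.2532  0.121 ] [-0.26229938 -0.07880911  0.8362758 ]
```

Call:
carry_out(
  increments=[2,0,0,0,0,0,2,0,0,0,0,0,0,0,0,0,0,0],
)

```text
clock: 5.12
position: [0.5233, -0.2483, 0.1147]
ee_rot: [-2.133, -2.306, 0.0]
force: [-1.4, 0.6, 0.1]
width: 0.003
gripper_force: 0.6
```

Call:
carry_out(
  increments=[-20,0,0,0,0,0,-20,0,0,0,0,0,0,0,45,0,0,0.12,0,0,45,0,0,0.12,0,0,45,0,0,0.12,10,33,0,0,0,0.12,10,33,0,0,0,0.12,10,33,0,0,0,0.12,0,0,0,0,0,0.12,0,0,0,0,0,0.12,0,0,0,0,0,0],
  grip=0,
)

```text
clock: 6.5
position: [0.5135, -0.1493, 0.2499]
ee_rot: [0.828, 3.03, 0.001]
force: [0.5, 0.6, -0.3]
width: 1.0
gripper_force: 0.0
```

```bash
python3 - <<'E'
from h import *
s=readout.observe();print(s["position"],s["joints"])
im=vision.get_image("scene")[...,::-1]
cv2.imwrite("pics/s3.png",cv2.resize(im[120:200,280:380],None,fx=7,fy=7,interpolation=cv2.INTER_CUBIC))
E
```

```text
[ 0.51347612 -0.14934585  0.24992503] [-0.20990193  0.27817353  0.50475279  1.79097931 -0.14922448  1.10949156
  1.38233339]
```

View pics/s3.png

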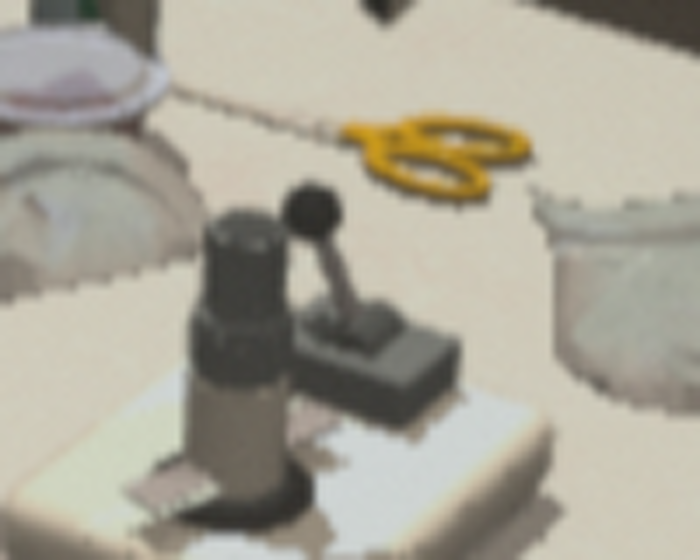

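Ball at (312,208) is now leaning fully to the far side, so the switch is off. Next I'll grip the nut.

Call:
carry_out(
  increments=[0,0,-30,0,0,0,0,0,-30,0,0,0,0,0,-30,0,0,0,0,0,-23,0,0,0,0,0,0,0,0,0],
)

```text
clock: 7.18
position: [0.5122, -0.1492, 0.1355]
ee_rot: [-0.83, -3.027, 0.001]
force: [-0.5, 0.2, 0.7]
width: 0.999
gripper_force: 0.0
```

Call:
carry_out(
  increments=[0,0,0,0,0,0,0,0,0,0,0,0,0,0,0,0,0,0,0,0,0,0,0,0,0,0,0,0,0,0,0,0,0,0,0,0],
  grip=1,
  newtons=25,
)

```text
clock: 7.92
position: [0.5133, -0.1494, 0.1368]
ee_rot: [0.827, 3.031, 0.0]
force: [0.3, -0.5, -0.4]
width: 0.392
gripper_force: 0.0
```

Call:
carry_out(
  increments=[0,0,0,0,0,0,0,0,0,0,0,0,0,0,0,0,0,0],
)

```text
clock: 8.3
position: [0.5133, -0.1493, 0.1367]
ee_rot: [0.827, 3.031, 0.0]
force: [0.5, -0.3, 0.3]
width: 0.328
gripper_force: 25.0
```

Call:
carry_out(
  increments=[0,0,0,0,0,-0.15,0,0,0,0,0,-0.15,0,0,0,0,0,-0.15,0,0,0,0,0,-0.15,0,0,0,0,0,-0.15,0,0,0,0,0,-0.15,0,0,0,0,0,-0.15,0,0,0,0,0,-0.15,0,0,0,0,0,-0.15,0,0,0,0,0,-0.15,0,0,0,0,0,-0.15,0,0,0,0,0,-0.15,0,0,0,0,0,-0.15,0,0,0,0,0,-0.15,0,0,0,0,0,0],
)

```text
clock: 10.18
position: [0.5134, -0.1493, 0.1367]
ee_rot: [3.04, 0.792, -0.0]
force: [0.5, 0.5, 1.9]
width: 0.331
gripper_force: 25.0
```

```bash
python3 - <<'E'
from h import *
s=readout.observe();print(s["position"],s["force"],s["ft_torque"],s["joints"][6])
r=cv2.Rodrigues(s["ee_rot"])[0][:,1];print(np.arctan2(r[1],r[0])-np.pi/2)
E
```

```text
[ 0.51343124 -0.1492896   0.13671017] [0.52910507 0.54159663 1.8545455 ] [0.02334138 0.09170023 0.01635921] -0.2514675888451139
-2.6318390144372623
```

Call:
carry_out(
  increments=[0,0,2,0,0,0,0,0,3,0,0,0,0,0,0,0,0,0],
)

```text
clock: 10.55
position: [0.5134, -0.1494, 0.142]
ee_rot: [-3.04, -0.792, -0.001]
force: [0.1, -0.2, -1.3]
width: 0.328
gripper_force: 25.0
```

Call:
carry_out(
  increments=[0,0,30,0,0,0,0,0,30,0,0,0,0,0,28,0,0,0,12,39,0,0,0,0.15,12,39,0,0,0,0.15,12,39,0,0,0,0.15,12,39,0,0,0,0.15,12,39,0,0,0,0.15,11,39,0,0,0,0.15,11,39,0,0,0,0.15,11,38,0,0,0,0.17,0,0,-40,0,0,0,0,0,-40,0,0,0,0,0,-40,0,0,0,0,0,-25,0,0,0,0,0,-10,0,0,0,0,0,0,0,0,0],
)

```text
clock: 12.68
position: [0.6062, 0.1615, 0.0747]
ee_rot: [-2.039, -2.39, 0.001]
force: [-0.2, 0.1, -0.8]
width: 0.332
gripper_force: 25.0
```

```bash
python3 - <<'E'
from h import *
s=readout.observe();print(s["position"],s["force"],s["ee_rot"])
im=vision.get_image("scene")[...,::-1]
cv2.imwrite("pics/s4.png",cv2.resize(im[140:280,160:360],None,fx=4,fy=4,interpolation=cv2.INTER_CUBIC))
E
```

```text
[0.60624332 0.16153964 0.07468325] [-0.18691343  0.08741776 -0.82440784] [-2.03906660e+00 -2.38971255e+00  7.41073992e-04]
```

View pics/s4.png

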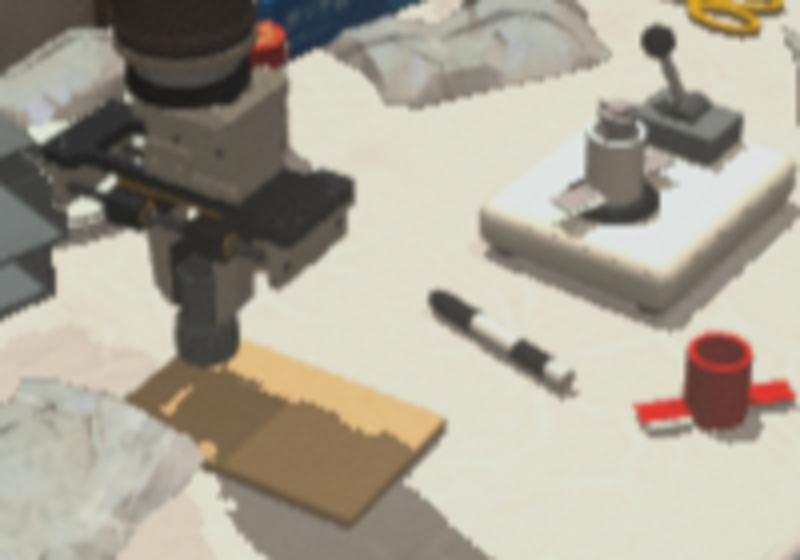

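The nut is held upright at (207,320) above the far end of the board. The blade's hub at (615,160) is bare, with the spindle tip showing. I'll lower the nut now.

Call:
carry_out(
  increments=[0,0,-15,0,0,0,0,0,-12,0,0,0,0,0,0,0,0,0],
)

```text
clock: 13.1
position: [0.6057, 0.1616, 0.0467]
ee_rot: [-2.039, -2.389, 0.002]
force: [-0.3, -0.8, -0.5]
width: 0.33
gripper_force: 25.0
```

Call:
carry_out(
  increments=[0,0,-1,0,0,0,0,0,0,0,0,0],
)

```text
clock: 13.35
position: [0.6063, 0.1617, 0.0469]
ee_rot: [2.039, 2.39, 0.0]
force: [0.6, 0.2, 0.2]
width: 0.329
gripper_force: 25.0
```

Call:
carry_out(
  increments=[0,0,-1,0,0,0,0,0,0,0,0,0],
)

```text
clock: 13.6
position: [0.6063, 0.1617, 0.0458]
ee_rot: [2.039, 2.39, 0.0]
force: [-0.3, -0.0, -0.2]
width: 0.327
gripper_force: 25.0
```

Call:
carry_out(
  increments=[0,0,-1,0,0,0,0,0,0,0,0,0],
)

```text
clock: 13.85
position: [0.6064, 0.1617, 0.0457]
ee_rot: [-2.039, -2.39, -0.001]
force: [-3.5, -0.3, 9.8]
width: 0.328
gripper_force: 25.0
```

Call:
carry_out(
  increments=[0,0,0.5,0,0,0,0,0,0,0,0,0,0,0,0,0,0,0,0,0,0,0,0,0,0,0,0,0,0,0,0,0,0,0,0,0,0,0,30,0,0,0,0,0,50,0,0,0,0,0,50,0,0,0,0,0,25,0,0,0],
  grip=0,
)

```text
clock: 15.1
position: [0.6073, 0.1615, 0.2032]
ee_rot: [2.039, 2.388, 0.005]
force: [0.0, 0.6, -0.7]
width: 0.999
gripper_force: 0.0
```

```bash
python3 - <<'E'
from h import *
s=readout.observe();print(s["position"],s["width"])
im=vision.get_image("scene")[...,::-1]
cv2.imwrite("pics/s5.png",cv2.resize(im[140:280,160:360],None,fx=4,fy=4,interpolation=cv2.INTER_CUBIC))
cv2.imwrite("raw_top2.png",vision.get_image("top")[...,::-1])
print(proj("scene",(.606,.162,.076)),proj("scene",(.606,.162,.012)),proj("scene",(.513,-.149,.123)),proj("scene",(.513,-.149,.103)))
E
```

```text
[0.60733453 0.16150986 0.20318692] 0.9985514319311104
[210.94 216.95] [212.4  236.83] [314.37 166.75] [314.   172.94]
```

View pics/s5.png

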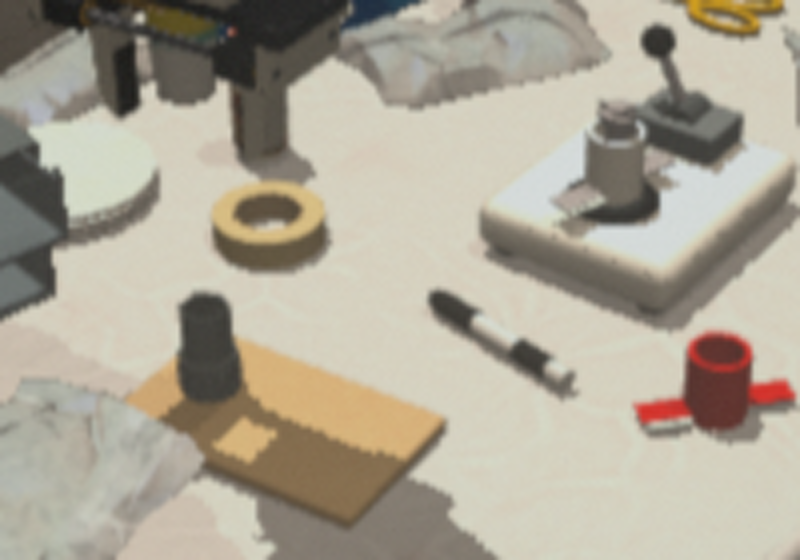

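The nut is upright on the board at (207,350). Moving to the blade hub.

Call:
carry_out(
  increments=[-12,-39,0,0,0,-0.01,-12,-39,0,0,0,-0.01,-12,-39,0,0,0,-0.01,-12,-39,0,0,0,-0.01,-12,-39,0,0,0,-0.01,-12,-39,0,0,0,-0.01,-11,-38,0,0,0,-0.01,-11,-38,0,0,0,-0.01,0,0,0,0,0,0,0,0,0,0,0,0],
  grip=0.15,
)

```text
clock: 16.45
position: [0.5122, -0.1476, 0.1996]
ee_rot: [-2.132, -2.306, 0.0]
force: [0.2, -0.6, -0.4]
width: 0.849
gripper_force: 0.0
```

Call:
carry_out(
  increments=[1,-1.5,-30,0,0,0,0,0,-30,0,0,0,0,0,-30,0,0,0,0,0,-25,0,0,0,0,0,-15,0,0,0,0,0,0,0,0,0],
)

```text
clock: 17.2
position: [0.513, -0.1489, 0.0694]
ee_rot: [-2.131, -2.306, 0.002]
force: [-0.6, -1.0, -0.2]
width: 0.852
gripper_force: 0.0
```

Call:
carry_out(
  increments=[0,0,0,0,0,0,0,0,0,0,0,0,0,0,0,0,0,0,0,0,0,0,0,0,0,0,0,0,0,0,0,0,0,0,0,0],
  grip=1,
  newtons=25,
)

```text
clock: 17.95
position: [0.5134, -0.1498, 0.0705]
ee_rot: [2.133, 2.306, 0.001]
force: [-0.1, 0.9, 5.1]
width: 0.443
gripper_force: 25.0
```

Call:
carry_out(
  increments=[0,0,3,0,0,0,0,0,5,0,0,0,0,0,10,0,0,0,0,0,0,0,0,0],
)

```text
clock: 18.45
position: [0.5139, -0.15, 0.0892]
ee_rot: [2.132, 2.305, 0.001]
force: [0.4, 0.0, -0.4]
width: 0.445
gripper_force: 25.0
```

Call:
carry_out(
  increments=[0,0,25,0,0,0,0,0,25,0,0,0,0,0,25,0,0,0,0,0,21,0,0,0,0,0,0,0,0,0,0,37,0,0,0,0.01,0,37,0,0,0,0.01,0,37,0,0,0,0.01,0,37,0,0,0,0.01,0,37,0,0,0,0.01,0,37,0,0,0,0.01,0,37,0,0,0,0.01,0,37,0,0,0,0.01,0,0,-40,0,0,0,0,0,-40,0,0,0,0,0,0,0,0,0],
)

```text
clock: 20.45
position: [0.5106, 0.1454, 0.1014]
ee_rot: [-2.038, -2.387, 0.009]
force: [-0.1, -0.1, -0.9]
width: 0.45
gripper_force: 25.0
```

```bash
python3 - <<'E'
from h import *
s=readout.observe();print(s["position"],s["width"])
im=vision.get_image("scene")[...,::-1]
cv2.imwrite("pics/s6.png",cv2.resize(im[140:280,160:360],None,fx=4,fy=4,interpolation=cv2.INTER_CUBIC))
E
```

```text
[0.51063759 0.14542836 0.10135513] 0.4504779433677665
```

View pics/s6.png

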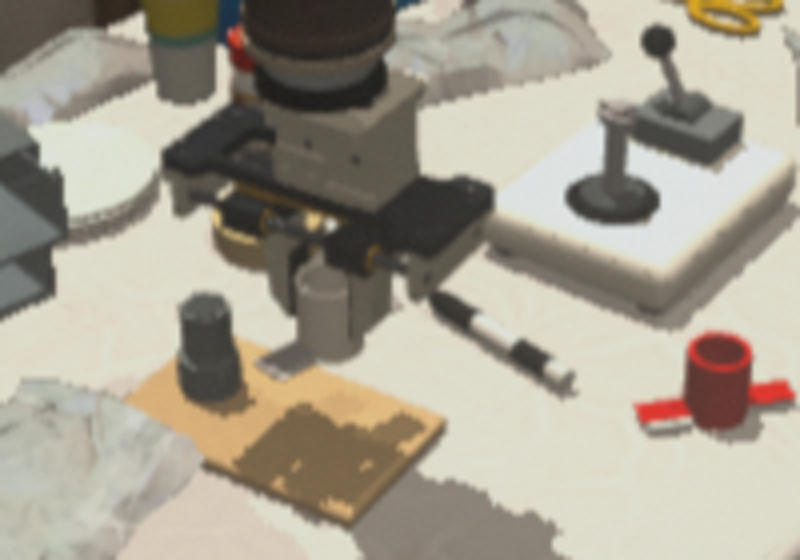

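The blade is held upright, wings down, above the near half of the board. The nut at (207,350) is undisturbed and clear.

Call:
carry_out(
  increments=[0,0,-25,0,0,0,0,0,-25,0,0,0,0,0,-15,0,0,0,0,0,-6,0,0,0,0,0,0,0,0,0],
)

```text
clock: 21.12
position: [0.5137, 0.1462, 0.0337]
ee_rot: [2.039, 2.389, 0.001]
force: [0.6, 1.0, -1.3]
width: 0.446
gripper_force: 25.0
```

Call:
carry_out(
  increments=[0,0,-1,0,0,0,0,0,0,0,0,0],
)

```text
clock: 21.38
position: [0.5136, 0.1463, 0.0327]
ee_rot: [2.039, 2.39, 0.001]
force: [0.1, 0.4, -0.9]
width: 0.444
gripper_force: 25.0
```

Call:
carry_out(
  increments=[0,0,-1,0,0,0,0,0,-1,0,0,0,0,0,-1,0,0,0,0,0,0,0,0,0],
)

```text
clock: 21.88
position: [0.5133, 0.1462, 0.0295]
ee_rot: [-2.039, -2.39, -0.0]
force: [-1.0, 0.2, 4.2]
width: 0.445
gripper_force: 25.0
```

Call:
carry_out(
  increments=[0,0,-1,0,0,0,0,0,0,0,0,0],
)

```text
clock: 22.12
position: [0.5133, 0.1462, 0.0294]
ee_rot: [-2.039, -2.389, -0.001]
force: [-6.3, -0.0, 20.3]
width: 0.443
gripper_force: 25.0
```

Call:
carry_out(
  increments=[0,0,1,0,0,0,0,0,0,0,0,0,0,0,0,0,0,0,0,0,0,0,0,0,0,0,0,0,0,0,0,0,20,0,0,0,0,0,30,0,0,0,0,0,50,0,0,0,0,0,50,0,0,0,0,0,40,0,0,0,0,-30,0,0,0,0,0,-50,0,0,0,0,0,-50,0,0,0,0,0,0,0,0,0,0,0,0,0,0,0,0],
  grip=0.3,
)

```text
clock: 24.0
position: [0.5132, 0.0165, 0.2192]
ee_rot: [-2.039, -2.389, -0.0]
force: [0.6, 0.4, 0.2]
width: 0.7
gripper_force: 0.0
```

```bash
python3 - <<'E'
from h import *
s=readout.observe();print(s["position"],s["width"],s["force"])
a=vision.get_image("scene")[...,::-1];b=vision.get_image("top")[...,::-1]
a=cv2.resize(a[140:290,170:370],None,fx=2,fy=2,interpolation=cv2.INTER_CUBIC)
b=cv2.resize(b[130:230,190:323],(400,300),interpolation=cv2.INTER_CUBIC)
cv2.imwrite("pics/s7.png",np.hstack([a,b]))
E
```

```text
[0.51321881 0.0165477  0.21917421] 0.7002205642741735 [0.563737   0.42731307 0.18232787]
```

View pics/s7.png

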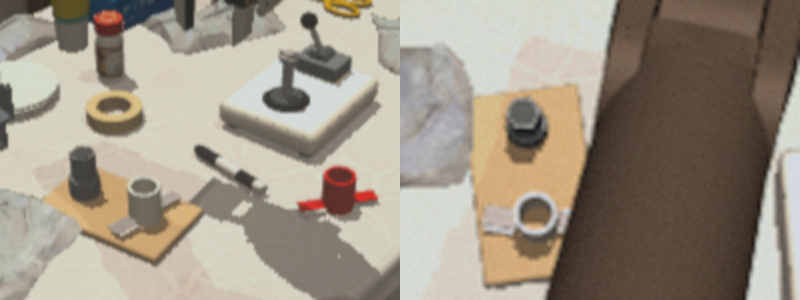

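The picture shows the nut at (525,122) and the blade at (535,215) in the right-hand view, both upright on the board and well inside its edges. The lever is over, and the pen, tape and red look-alike have not moved.

```bash
python3 -c "
from cell import arm
print(arm.sign_off())"
```

```text
the job is handed in; nothing more can be done
None
```

I handed the job in at about 24 s of the 67 s allowed. In the last pictures the switch is off, the nut and blade stand upright on the board, and nothing else in view had moved; the left plum cup was out of frame.

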